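Right the fallen cone-top tin against the bench fence

ROBOT

A 6-joint arm with a two-finger parallel gripper is mounted at the origin on the work surface. World frame = base frame: x ahead of the robot, y to its left, z up, the work surface at z = 0. Lengths are in mm, angles in rad, forces in N, time in s.
With the tool pointing down it reaches from about 275 to 975 mm from the base axis. Payload 8.4 kg.
Tool frame: the origin (TCP) lies between the finger pads; the fingertips stand 17 mm ahead of it and the grasp point (between the pads) lies 2 mm behind it; z points along the fingers, y is the line along which they close (so a half turn about z gives the same grasp; the last joint's range is limited). The gripper opens to 92 mm and grips with 3 to 60 N. Pads are 20 mm wide; open, the fingers measure 128 mm over their backs; the gripper's body (75 mm by 189 mm) begins 69 mm behind the grasp point.
Start: joints at [-1.277, 0.353, 1.633, -0, 1.155, -0.002], TCP at [182.189, -597.859, 231.583] pointing down, gripper open.
Joint ranges: [-2.63, 2.63], [-0.92, 2.1], [0.06, 2.66], [-1.3, 4.44], [0, 2.69], [-3.02, 3.02]. Speed limits (rad/s): [2.22, 2.22, 2.79, 3.14, 3.14, 3.14].

INTERFACE

Orientations are given as a unit quaternion [w, x, y, z].
In Python, from cell import ctrl gives the robot as it stands.
- The arm moves only by the tool arm_command, never from a script. Its argument "increments" is a list that holds one entry, the list of rows, each a list of 7 numbers: the shift along the world's x, y, z in cm, then the turn, a rotation vector about the world's x, y, z in rad, then the finger opening in cm, from 0 to 9.19. In form: [[[x, y, z, ax, ay, az, hand], ...]]. A call has 1 to 12 rows; each row is the pose to reach, as a shift and turn from the pose commanded when the call began; what a row does not reach only later rows make up. A row lasts 1/10 s, in which the tool goes at most 50 mm and 8.59 degrees, less where a joint would pass 70% of its speed; a pose out of reach is approached as far as the arm can. A call with a gripper value outside its range is refused whole. The fingers move at their own pace and stop on an object; "force" is the grip in N (left out, the last holds). Time passes only in rows, so rows that repeat a pose let the fingers close. It gives the time, the measured TCP pose, the force, the opening and the grip force at its end, in the units of the state.
- ctrl.sense(): the state, without advancing time (a new reading comes with each control period).
- ctrl.read_camera(name): name is "scene" or "top" or "wrist"; returns (picture, depth): 480x640x3 uint8, red, green, blue; 480x640 float32, mm along the optical axis (not along the pixel's ray), 0 where there is no reading.
- ctrl.camera_model(name): a dict with "intrinsics" (3x3 intrinsics, pixels), "dist" ([k1, k2, p1, p2, k3] as OpenCV has them; the pictures are not rectified), "R" (3x3) and "t" (3): a world point X has camera coordinates R X + t. Camera axes: x right, y down, z forward; pixel columns grow to the right and rows downward; lengths in mm; the calibration is good to about 2 mm. A picture is of the moment at which its call begins: read the wrist's pose just before it. camera_model takes no time and is no camera call; for the wrist camera it gives the pose at the moment of the call.
- ctrl.finish_job(): hands the job in; it is judged then, once.
The state is a dict: "t": time; "q": joint angles; "qd": joint speeds; "joint_efforts": joint torques, N m; "eef_pos": TCP position; "eef_rot": TCP orientation; "force": force on the tool from outside, world axes, zero at the start; "ft_torque": the same for the moment, N m; "opening": opening from 0.0 (shut) to 1.0 (fully open); "gripper_force": force on a finger pad.
Only numpy, scipy, OpenCV 4.12 (cv2) and the standard library are available. Lean on these libraries where they do the work, as an engineer would, in place of code of your own. Each camera call takes 0.05 s, during which the arm holds its last target. There are 200 camera calls.

TASK

The big cone-top tin has fallen over on the welding bench. Without lifting it clear of the bench, slide it along on its side until its base butts against the steel fence, then raise its top end and push it over towards the fence until the tin stands upright on the bench with its side touching the fence, and let go. It is thin sheet, so push gently (never with more than 30 N), and leave the spray can, the magnet block and the hammer where they are.

Things in the scene. Friction and masses are not known exactly. Their poses are not given: they have to be found in the camera images.
- tin_center (a point): Point on the axis, 90 mm from the base, of the loose blue tin with a broad yellow band: rigid round body 104 mm across and 150 mm long from its flat base, then a 45 degree cone 30 mm long to a flat top 44 mm across; 180 mm overall, 0.35 to 0.7 kg, mass centre about 83 mm from the base. z runs along the tin from base to top. Too wide to grasp.
- tin: The whole blue tin; origin at the centre of its base, same axes as the tin base point.
- tin_base (a point): Centre of the tin's flat base, 52 mm radius; z runs from base to top. At the start the tin lies on its side, axis level and 51 mm up, base 25 to 85 mm from the fence, facing it within 0.2 rad. When the top is raised with the base at the fence, the base's upper rim slides down the fence and its lower rim slides out on the bench. Raised about 60 degrees, it tips the rest of the way by itself.
- tin_top (a point): Centre of the tin's flat top (22 mm radius, black bung flush in it), 180 mm from the base; z points out of the top. It faces away from the fence at the start. Under the lying tin's cone is a wedge-shaped space, 30 mm high below the flat top, where fingertips fit, tilted, from in front. The tin slides easily on bench and fence (friction 0.28 to 0.42).
- fence: Fixed upright dark steel plate with a yellow top edge, 360 mm long, 8 mm thick, 163 mm high, standing on the bench with gussets behind. Origin at the foot of its working face, half-way along, at bench height; x runs along the face, y points level out of the working face (towards the tin), z up. The face is the plane y = 0 of this frame; the foot and gussets reach to y = -68 mm.
- spray_center (a point): Bystander: centre of a loose standing off-white spray can, 56 mm across, 170 mm high. Leave alone.
- magnet: Bystander: loose red welding magnet block, 70 x 25 x 50 mm (x, y, z), origin at the centre of its underside. Leave alone.
- hammer: Bystander: loose hammer lying on the bench behind the fence, about 250 mm long along its x, origin underneath it. Leave alone.
There are look-alikes about, which are no part of the job. Of the things that look like the tin, the middle-sized one is meant.

How it is judged (in metres and radians):
On the way, in this order (a step that is already met when the one before it is completed fails the run):
1. the tin, still lying on its side, has been slid until its base butts against the fence (y of tin_base in the frame of fence below 0.016 m and angle between tin_base's own z axis and vertical above 1.35 rad), for 0.2 s.
2. the tin stands upright in front of the fence (angle between tin_base's own z axis and vertical below 0.08 rad and y of tin_base in the frame of fence below 0.15 m), for 0.2 s.
At the end, for the whole second after the job is handed in: The tin stands on the bench, upright within 0.08 rad, its side touching the working face of the fence (gap under 5 mm) somewhere along the fence's length, and the spray can, magnet block and hammer are within 20 mm of where they were (angle between tin_base's own z axis and vertical below 0.08 rad and y of tin_base in the frame of fence between 0.046 and 0.057 m and x of tin_base in the frame of fence between -0.18 and 0.18 m and height (world z) of tin_base below 0.006 m and distance of each of spray_center, magnet, hammer from where it was at the start of the episode below 0.02 m).
It fails at once if the robot presses the tin with more than 30 N (contact force between any of the fingers, the arm and tin above 30 N).
It fails at once if the tin is lifted clear of the bench (centre of its base more than 80 mm up) (height (world z) of tin_base above 0.08 m).
It fails at once if the spray can is moved by more than 20 mm (distance of spray_center from where it was at the start of the episode above 0.02 m).
It fails at once if the magnet block is moved by more than 20 mm (distance of magnet from where it was at the start of the episode above 0.02 m).
It fails at once if the hammer is moved by more than 20 mm (distance of hammer from where it was at the start of the episode above 0.02 m).
It also fails if it takes over 72 s, if anything falls off the work surface, if the arm or the gripper's body presses on something with over 40 N, if the wrist force passes 120 N, or if a joint passes its speed limit or range.

## Working session

There is one attempt and no reset: what is moved stays moved. The work goes in short steps, Python scripts to look and compute and a tool call to move; the robot and the scene stay as the last step left them, time stands still between calls to the robot, and variables do not carry over. Pictures are saved under pics/ and viewed, at most 10 in all, crops included, and the job is handed in when it is done.

Besides the shell and the picture viewer there is one more tool, called after ">>>" as a command line: name --argument value ..., lists and objects as JSON in quotes. arm_command: Moves the arm, as the interface text tells. Its arguments: {"type":"object","properties":{"increments":{"type":"array"},"force":{"type":"number"}},"required":["increments"]}

```bash
mkdir -p pics; ls; python3 - <<'E'
from cell import ctrl
import cv2,numpy as np
s=ctrl.sense();print(s)
for n in("scene","top"):
    p,d=ctrl.read_camera(n);np.savez(f"{n}0.npz",p=p,d=d);cv2.imwrite(f"pics/{n}0.png",p[:,:,::-1])
    m=ctrl.camera_model(n);print(n,m)
E
```

```text
pics
{'t': 0.0, 'q': array([-1.27740292e+00,  3.53649458e-01,  1.63414582e+00, -1.16719203e-05,
        1.15518833e+00, -2.37746610e-03]), 'qd': array([-9.62319050e-04,  1.39996656e-03,  1.85706768e-03,  7.56765855e-05,
       -5.11475402e-04,  4.86271839e-04]), 'joint_efforts': array([-3.69478466e-04, -5.93843293e+01, -3.34220910e+01,  6.97192946e-02,
        2.31608923e-02, -7.76017646e-05]), 'eef_pos': array([ 182.0448301 , -597.39967305,  230.85785732]), 'eef_rot': array([-6.87354324e-04,  9.89084277e-01,  1.47349278e-01, -1.06121941e-04]), 'force': array([0.10936134, 0.08253418, 0.53180738]), 'ft_torque': array([-0.01212814, -0.01094497,  0.03443017]), 'gripper_force': 0.0, 'opening': 0.9986176313660325}
scene {'intrinsics': array([[434.9168191 ,   0.        , 318.87782988],
       [  0.        , 434.9168191 , 243.43205453],
       [  0.        ,   0.        ,   1.        ]]), 'dist': array([-0.10794672,  0.        ,  0.        ,  0.        ,  0.        ]), 'R': array([[ 0.78809194,  0.61522334,  0.02028123],
       [ 0.39024835, -0.47387942, -0.78939504],
       [-0.47604339,  0.63003059, -0.61355044]]), 't': array([-312.492491  , -193.0995763 , 1292.71323736])}
top {'intrinsics': array([[444.75278111,   0.        , 320.26198731],
       [  0.        , 444.75278111, 243.89908773],
       [  0.        ,   0.        ,   1.        ]]), 'dist': array([-0.00488115,  0.        ,  0.        ,  0.        ,  0.        ]), 'R': array([[ 0.02672903, -0.99901019,  0.03555561],
       [-0.99405244, -0.03031907, -0.10459682],
       [ 0.1055713 , -0.03254837, -0.99387892]]), 't': array([-144.46084027,  496.1388487 ,  989.74267788])}
```

View pics/scene0.png

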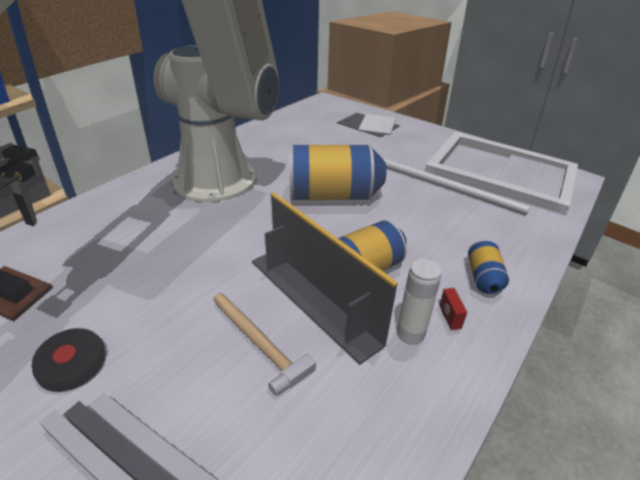

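View pics/top0.png

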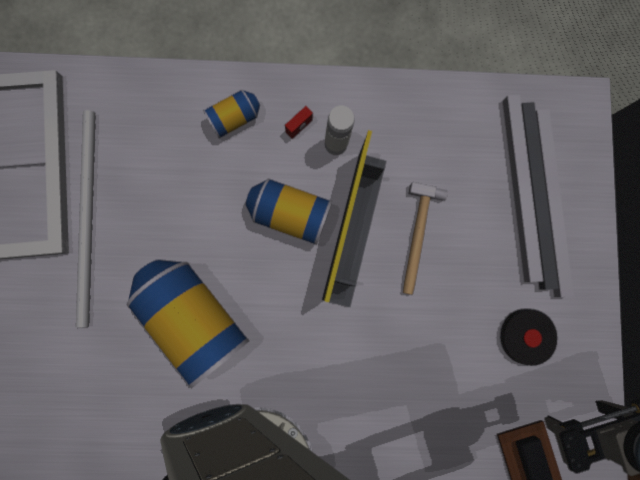

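Tin-like things: the large one at top (190,320), the middle one at (288,210) and the small one at (232,112). The middle one, lying with its base facing the fence, fits the description. I'll confirm it in a crop and measure.

```bash
cat > h.py <<'E'
import cv2,numpy as np
from cell import ctrl
def ray(n,uv):
    m=ctrl.camera_model(n);R,t=np.array(m['R']),np.array(m['t'])
    x=cv2.undistortPoints(np.float64(uv).reshape(-1,1,2),m['intrinsics'],m['dist'])[:,0]
    return -R.T@t,np.c_[x,np.ones(len(x))]@R      # centre, world dirs with unit depth
def cloud(n,d,mask):
    v,u=np.nonzero(mask&(d>0));c,r=ray(n,np.c_[u,v]);return c+r*d[v,u][:,None]
def plane(n,uv,z):
    c,r=ray(n,uv);return c+r*((z-c[2])/r[:,2])[:,None]
def masks(p):
    h=cv2.cvtColor(p,cv2.COLOR_RGB2HSV);H,S,V=h[...,0],h[...,1],h[...,2]
    return (H>15)&(H<32)&(S>130)&(V>80),(H>100)&(H<130)&(S>110)&(V>40),((H<8)|(H>172))&(S>130)&(V>60)
E
python3 - <<'E'
from h import *
np.set_printoptions(precision=1,suppress=True)
for n in("top","scene"):
    f=np.load(n+"0.npz");p,d=f['p'],f['d'];Y,B,Rr=masks(p)
    roi=np.zeros(Y.shape,bool)
    if n=="top": roi[170:255,235:334]=1
    else: roi[215:285,335:412]=1
    P=cloud(n,d,(Y|B)&roi)
    P=P[P[:,2]>15]
    print(n,len(P),"zmax",np.percentile(P[:,2],[5,50,99]),P.mean(0))
    lab,L=cv2.connectedComponents(Y.astype(np.uint8))
    for i in range(1,lab):
        a=(L==i)
        if a.sum()>60:
            Q=cloud(n,d,a);v,u=np.nonzero(a);print(' yellow',a.sum(),u.mean(),v.mean(),Q.min(0),Q.max(0))
    if n=="top":
        for i in range(1,lab):
            a=L==i
            if a.sum()>150:
                Q=cloud(n,d,a)
                if np.median(Q[:,2])>140:
                    vv=cv2.fitLine(Q[:,:2].astype(np.float32),cv2.DIST_HUBER,0,.01,.01).ravel();print('fence',vv,np.median(Q[:,2]))
        # tin: ridge points; silhouette via minAreaRect
        Q=P
        r=cv2.minAreaRect(Q[:,:2].astype(np.float32));print('rect',r)
        e=cv2.fitLine(Q[Q[:,2]>85][:,:2].astype(np.float32),cv2.DIST_HUBER,0,.01,.01).ravel();print('ridge',e)
        np.savez('tinP.npz',P=P)
        h=cv2.cvtColor(p,cv2.COLOR_RGB2HSV)
        for nm,(a,b,c,dd) in dict(spray=(100,160,320,356),ham=(175,300,395,450),mag=(100,140,280,316)).items():
            m=np.zeros(Y.shape,bool);m[a:b,c:dd]=1;Q=cloud(n,d,m);Q=Q[Q[:,2]>12];print(nm,Q.min(0),Q.max(0),np.median(Q,0))
f=np.load("top0.npz")['p'];cv2.imwrite("pics/crop.png",cv2.resize(f[80:320,190:400],None,fx=2.5,fy=2.5)[:,:,::-1])
E
```

```text
top 2854 zmax [ 73.9  96.  104.9] [567.  -55.4  93. ]
 yellow 594 228.82323232323233 112.24410774410775 [758.8  53.2  44.6] [830.9 123.6  73.9]
 yellow 842 347.28859857482183 218.19714964370547 [ 373.7 -222.3    3. ] [ 721.4 -137.9  168.7]
 yellow 1440 292.3777777777778 209.93819444444443 [ 513.3 -114.2   68.9] [620.7 -19.7 107.1]
 yellow 3790 186.49366754617415 323.9633245382586 [231.7  55.1  89.1] [398.6 225.7 152.4]
fence [   1.    -0.2  542.8 -179.4] 162.9807061888689
rect ((572.6543579101562, -47.69132995605469), (170.49032592773438, 96.61013793945312), 71.82904052734375)
ridge [  0.3   0.9 569.7 -58.2]
spray [ 717.8 -189.4   12. ] [ 772.3 -133.3  174.1] [ 730.7 -159.   157.3]
ham [ 393.6 -426.6   12.1] [ 653.7 -324.9   30.9] [ 548.9 -357.9   23.1]
mag [ 755.8 -102.8   12.3] [822.4 -39.6  53.4] [783.9 -72.4  48. ]
scene 1942 zmax [ 56.   97.4 164.2] [608.9 -88.4 101. ]
 yellow 1793 329.85722253206916 168.11210262130507 [273.8  52.4  53.3] [402.3 183.7 150.7]
 yellow 1762 360.6146424517594 245.14358683314416 [ 378.3 -225.6   29.3] [724.3 -32.1 165.7]
 yellow 393 484.5674300254453 255.48091603053436 [758.   52.8  37.6] [824.4 119.3  70.9]
```

View pics/crop.png

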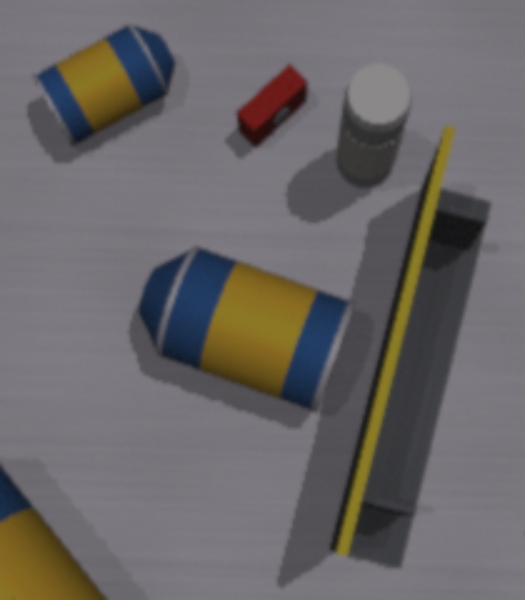

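The crop confirms it: the middle tin is at crop (245,330), cone to the left, base towards the fence. The spray can (375,125) and the magnet (270,105) are beyond it. Next I'll fit exact positions.

```bash
python3 - <<'E'
from h import *
from scipy.optimize import least_squares
np.set_printoptions(precision=2,suppress=True)
f=np.load("top0.npz");p,d=f['p'],f['d'];Y,B,_=masks(p)
m=np.zeros(Y.shape,bool);m[120:310,318:380]=1
Q=cloud("top",d,m);Q=Q[(Q[:,2]>158)&(Q[:,2]<168)]
Q=Q[~((Q[:,0]>712)&(Q[:,1]>-178))]   # drop spray can
vx,vy,x0,y0=cv2.fitLine(Q[:,:2].astype(np.float32),cv2.DIST_HUBER,0,.01,.01).ravel()
if vx<0:vx,vy=-vx,-vy
n=np.array([-vy,vx]);e=np.array([vx,vy]);s=(Q[:,:2]-[x0,y0])@e;w=(Q[:,:2]-[x0,y0])@n
print("fence e",e,"n",n,"ends",s.min(),s.max(),"width pct",np.percentile(w,[2,50,98]))
mid=np.array([x0,y0])+e*(np.percentile(s,1)+np.percentile(s,99))/2
F=mid+4*n
print("fence origin",F,"yaw n",np.arctan2(n[1],n[0]))
# yellow edge pixel line, cast onto z=163
yy=Y.copy();yy[:]=False;yy[125:305,320:375]=Y[125:305,320:375];v,u=np.nonzero(yy)
W=plane("top",np.c_[u,v],163)[:,:2];print("ray check normal offset from F",np.percentile((W-F)@n,[2,50,98]),"along",((W-F)@e).min(),((W-F)@e).max())
roi=np.zeros(Y.shape,bool);roi[165:262,232:338]=1
T=cloud("top",d,roi);T=T[(T[:,2]>40)&((T[:,:2]-F)@n>8)]
def res(q):
    a=np.array([np.cos(q[2]),np.sin(q[2])]);rel=T[:,:2]-q[:2]
    s=rel@a;r=np.hypot(rel@[-a[1],a[0]],T[:,2]-q[3])
    return np.where(s<150,r-52,(r-52+(s-150))/1.414)
a0=np.arctan2(n[1],n[0])
k=least_squares(res,[*(np.array([567,-55])-90*n),a0,51],loss='soft_l1');q=k.x
a=np.array([np.cos(q[2]),np.sin(q[2])]);st=(T[:,:2]-q[:2])@a
print("axis pt",q,"rms",np.sqrt(np.mean(k.fun**2)),"extent",np.percentile(st,[0.3,1,3,97,99.5]),"yaw rel",q[2]-a0)
# base edge from scene view? top silhouette: base extent
st0=np.percentile(st,1);base=q[:2]+a*st0
print("base",base,"fence frame",(base-F)@e,(base-F)@n, "top",base+a*180)
E
```

```text
fence e [ 0.98 -0.22] n [0.22 0.98] ends -176.72005459618083 196.55718287134658 width pct [-4.52  0.    4.45]
fence origin [ 551.25 -177.45] yaw n 1.346751
ray check normal offset from F [-8.49 -3.76  0.91] along -181.48683144970875 175.75987535509108
axis pt [ 546.91 -136.76    1.26   50.63] rms 1.8260517821760835 extent [ -0.2    0.92   4.16 166.85 176.82] yaw rel -0.09169233054187931
base [ 547.2  -135.89] fence frame -13.18062994400741 39.61828348487135 top [603.09  35.21]
```

>>> arm_command --increments '[[[0,0,6,0,0,0,1.0],[10,15,6,0,0,0.2,1.0],[42.5,67.9,6,0,0,1.051,1.0],[42.5,67.9,6,0,0,1.051,1.0],[42.5,67.9,6,0,0,1.051,1.0],[42.5,67.9,6,0,0,1.051,1.0],[42.5,67.9,6,0,0,1.051,1.0],[42.5,67.9,6,0,0,1.051,1.0],[42.5,67.9,6,0,0,1.051,1.0],[42.5,67.9,6,0,0,1.051,1.0],[42.5,67.9,6,0,0,1.051,1.0],[42.5,67.9,6,0,0,1.051,1.0]]]'

```text
t: 1.3
eef_pos: [474.9, -130.0, 289.2]
eef_rot: [0.0, 0.782, 0.624, -0.0]
force: [0.4, -0.8, -0.0]
opening: 0.105
gripper_force: 0.0
```

>>> arm_command --increments '[[[13.2,21,0,0,0,0,1.0],[13.2,21,0,0,0,0,1.0],[13.2,21,0,0,0,0,1.0],[13.2,21,0,0,0,0,1.0],[13.2,21,0,0,0,0,1.0],[13.2,21,0,0,0,0,1.0],[13.2,21,0,0,0,0,1.0],[13.2,21,0,0,0,0,1.0]]]'

```text
t: 2.1
eef_pos: [605.6, 77.2, 288.8]
eef_rot: [-0.0, 0.782, 0.624, -0.001]
force: [0.0, -0.3, 0.1]
opening: 0.104
gripper_force: 0.0
```

>>> arm_command --increments '[[[0,0,-12,0,0,0,1.0],[0,0,-23.8,0,0,0,1.0],[0,0,-23.8,0,0,0,1.0],[0,0,-23.8,0,0,0,1.0],[0,0,-23.8,0,0,0,1.0],[0,0,-23.8,0,0,0,1.0],[0,0,-23.8,0,0,0,1.0],[0,0,-23.8,0,0,0,1.0]]]'

```text
t: 2.9
eef_pos: [608.0, 77.6, 53.8]
eef_rot: [0.001, 0.782, 0.623, 0.002]
force: [0.8, -0.8, 0.6]
opening: 0.11
gripper_force: 0.0
```

```bash
python3 - <<'E'
from h import *
s=ctrl.sense();print(s['eef_pos'],s['q'],s['force'])
p,d=ctrl.read_camera("wrist");cv2.imwrite("pics/w1.png",p[:,:,::-1])
E
```

```text
[608.01253046  77.58026295  53.80379556] [ 1.24492926e-01  5.45001623e-01  1.78787605e+00 -7.30781875e-05
  8.05095466e-01  3.49345842e-01] [ 0.8202767  -0.80257902  0.57351009]
```

View pics/w1.png

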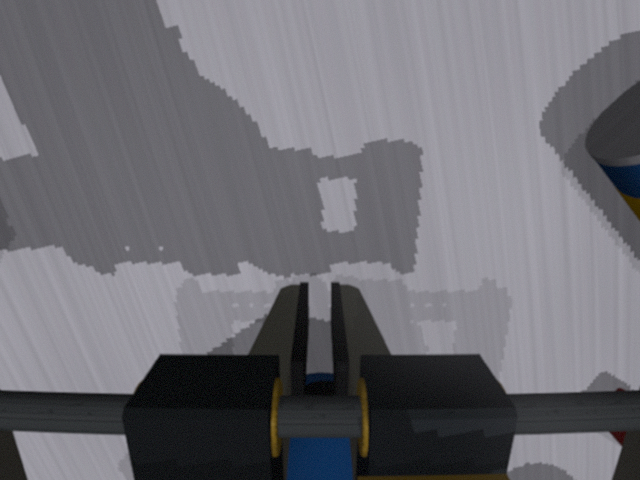

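The wrist view shows the half-closed fingers at (320,330), with the tin's cone top just behind them around (320,380), centred. Pushing towards the fence now.

>>> arm_command --increments '[[[-0.44,-1.95,-0.4,0,0,0,1.0],[-0.56,-2.44,-0.4,0,0,0,1.0],[-0.67,-2.93,-0.4,0,0,0,1.0],[-0.78,-3.41,-0.4,0,0,0,1.0],[-0.89,-3.9,-0.4,0,0,0,1.0],[-1.0,-4.39,-0.4,0,0,0,1.0],[-1.11,-4.88,-0.4,0,0,0,1.0],[-1.22,-5.36,-0.4,0,0,0,1.0],[-1.33,-5.85,-0.4,0,0,0,1.0]]]'

```text
t: 3.85
eef_pos: [592.9, 19.2, 47.1]
eef_rot: [-0.0, 0.782, 0.624, -0.0]
force: [-0.1, 2.4, 1.2]
opening: 0.107
gripper_force: 1.2
```

```bash
cat > fit.py <<'E'
from h import *
from scipy.optimize import least_squares
F=np.array([551.25,-177.45]);th=-.22405;e=np.array([np.cos(th),np.sin(th)]);n=np.array([-e[1],e[0]])
def look():
    s=ctrl.sense();r=s['eef_pos'][:2]-F;print("t",round(s['t'],2),"tcp fence",r@e,r@n,s['eef_pos'][2],"F",s['force'],"q",s['q'].round(2))
    return s
E
python3 - <<'E'
from fit import *
np.set_printoptions(precision=1,suppress=True)
s=look();m=ctrl.camera_model("wrist");c=-np.array(m['R']).T@np.array(m['t'])
print("cam in world rel tcp",c-s['eef_pos'],"fwd",np.array(m['R'])[2])
p,d=ctrl.read_camera("top");Y,B,_=masks(p);roi=np.zeros(Y.shape,bool);roi[150:290,200:345]=1
Q=cloud("top",d,(Y|B)&roi);r=Q[:,:2]-F;Q=np.c_[r@e,r@n,Q[:,2]];Q=Q[(Q[:,1]>-5+8)&(Q[:,2]<110)&(Q[:,2]>15)]
print(len(Q),np.percentile(Q,[1,50,99],axis=0));l=cv2.fitLine(Q[Q[:,2]>95][:,:2].astype(np.float32),cv2.DIST_HUBER,0,.01,.01).ravel();print(l)
E
```

```text
t 3.85 tcp fence -3.0511824192214334 200.9503188636675 47.10672668545518 F [-0.1  2.4  1.2] q [0.  0.5 1.8 0.  0.8 0.2]
cam in world rel tcp [ 17.9  77.8 152.7] fwd [-0.1 -0.3 -1. ]
2619 [[-54.8  17.9  63.4]
 [-10.8  85.4  97.1]
 [ 40.1 153.2 105.4]]
[ 0.1  1.  -5.  85.2]
```

>>> arm_command --increments '[[[-0.05,-0.2,0,0,0,0,1.0],[-0.09,-0.4,0,0,0,0,1.0],[-0.13,-0.6,0,0,0,0,1.0],[-0.18,-0.8,0,0,0,0,1.0],[-0.18,-0.8,0,0,0,0,1.0],[-0.18,-0.8,0,0,0,0,1.0]]]'

```text
t: 4.5
eef_pos: [590.9, 12.1, 47.0]
eef_rot: [-0.001, 0.782, 0.623, 0.0]
force: [-0.2, 6.2, -0.3]
opening: 0.109
gripper_force: 2.7
```

```bash
python3 -c "
from fit import *
look()"
```

```text
t 4.5 tcp fence -3.435175498654509 193.63334526338647 47.032925316743295 F [-0.2436466   6.15850972 -0.33250726] q [0.02 0.53 1.84 0.   0.77 0.24]
```

>>> arm_command --increments '[[[-0.04,-0.15,0,0,0,0,1.0],[-0.07,-0.3,0,0,0,0,1.0],[-0.07,-0.3,0,0,0,0,1.0],[-0.07,-0.3,0,0,0,0,1.0]]]'

```text
t: 4.9
eef_pos: [590.1, 11.7, 47.1]
eef_rot: [-0.002, 0.782, 0.623, 0.001]
force: [-0.4, 21.9, 0.9]
opening: 0.11
gripper_force: 10.2
```

```bash
python3 - <<'E'
from fit import *
look()
p,d=ctrl.read_camera("top");cv2.imwrite("pics/t2.png",cv2.resize(p[120:320,200:400],None,fx=3,fy=3)[:,:,::-1])
E
```

```text
t 4.9 tcp fence -4.180282310190435 193.02251400286727 47.062288215566156 F [-0.44743057 21.93744897  0.87299491] q [0.01 0.53 1.84 0.01 0.77 0.24]
```

View pics/t2.png

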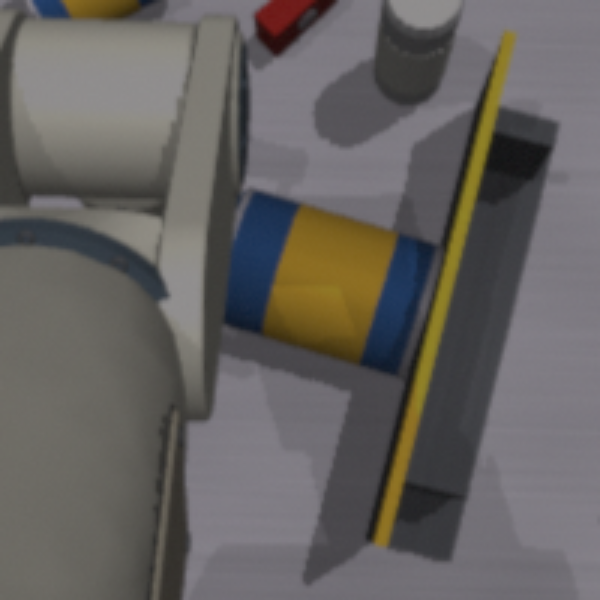

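The crop shows the base, at (400–435, 245–370), flush along the fence, and the 22 N reading confirms it has butted. I'll back off, tilt the tool 45° and open the fingers to 30 mm.

>>> arm_command --increments '[[[0.44,1.95,0,0,0,0,3.0],[1.11,4.88,1,0,0,0,3.0],[1.78,7.8,3,-0.765,0.174,0,3.0],[1.78,7.8,3,-0.765,0.174,0,3.0],[1.78,7.8,3,-0.765,0.174,0,3.0],[1.78,7.8,3,-0.765,0.174,0,3.0],[1.78,7.8,3,-0.765,0.174,0,3.0],[1.78,7.8,3,-0.765,0.174,0,3.0],[1.78,7.8,3,-0.765,0.174,0,3.0],[1.78,7.8,3,-0.765,0.174,0,3.0],[1.78,7.8,3,-0.765,0.174,0,3.0],[1.78,7.8,3,-0.765,0.174,0,3.0]]]'

```text
t: 6.15
eef_pos: [608.6, 85.8, 78.0]
eef_rot: [0.238, 0.723, 0.576, -0.298]
force: [0.4, -0.2, -0.2]
opening: 0.328
gripper_force: 0.0
```

```bash
cat >> fit.py <<'E'
def tin(roi=(140,300,225,345),ymin=6):
    p,d=ctrl.read_camera("top");Y,B,_=masks(p);m=np.zeros(Y.shape,bool);a,b,c,g=roi;m[a:b,c:g]=1
    T=cloud("top",d,(Y|B)&m);r=T[:,:2]-F;T=np.c_[r@e,r@n,T[:,2]];T=T[(T[:,1]>ymin)&(T[:,2]<110)&(T[:,2]>40)&(abs(T[:,0])<90)]
    def res(q):   # x at base, base y, yaw, z ; axis along n
        a=np.array([np.sin(q[2]),np.cos(q[2])]);rel=T[:,:2]-q[:2]
        s=rel@a;r=np.hypot(rel@[a[1],-a[0]],T[:,2]-q[3])
        return np.where(s<150,r-52,(r-52+(s-150))/1.414)
    k=least_squares(res,[-5,3,0,51],loss='soft_l1');print("tin x,y base, yaw, z",k.x.round(3),"rms",np.sqrt(np.mean(k.fun**2)),len(T),"yext",np.percentile(T[:,1],[1,99]))
    return p
E
python3 - <<'E'
from fit import *
s=look();print(s['eef_rot'])
p=tin();cv2.imwrite("pics/t3.png",p[:,:,::-1])
p,d=ctrl.read_camera("scene");cv2.imwrite("pics/s3.png",p[:,:,::-1])
p,d=ctrl.read_camera("wrist");cv2.imwrite("pics/w3.png",p[:,:,::-1])
E
```

```text
t 6.15 tcp fence -2.5244823444780806 269.38704419034025 78.04990201467419 F [ 0.36280758 -0.19712017 -0.1577372 ] q [ 0.45  0.79  1.5  -0.59  1.43  0.94]
[ 0.23827185  0.72304635  0.57585012 -0.29803882]
tin x,y base, yaw, z [-6.2820e+00  1.4870e+00  4.0000e-02  5.0674e+01] rms 1.390405886693317 2904 yext [ 11.20494697 175.66613243]
```

>>> arm_command --increments '[[[-0.73,-3.87,-1.8,0,0,0,3.0],[-0.9,-4.8,-2.7,0,0,0,3.0],[-1.1,-5.7,-3.6,0,0,0,3.0],[-1.3,-6.6,-4.5,0,0,0,3.0],[-1.45,-7.1,-5.0,0,0,0,3.0],[-1.55,-7.5,-5.4,0,0,0,3.0],[-1.55,-7.5,-5.4,0,0,0,3.0],[-1.55,-7.5,-5.4,0,0,0,3.0]]]'

```text
t: 7.1
eef_pos: [593.1, 11.9, 23.3]
eef_rot: [0.239, 0.722, 0.576, -0.299]
force: [-0.5, 0.3, -0.0]
opening: 0.327
gripper_force: 0.0
```

```bash
python3 - <<'E'
from fit import *
s=look()
p,d=ctrl.read_camera("scene");cv2.imwrite("pics/s4.png",cv2.resize(p[120:370,250:550],None,fx=2.4,fy=2.4)[:,:,::-1])
p,d=ctrl.read_camera("wrist");cv2.imwrite("pics/w4.png",p[:,:,::-1])
E
```

```text
t 7.1 tcp fence -1.2444121844268352 193.8755707400176 23.29844421939499 F [-0.54860003  0.31411883 -0.0432913 ] q [ 0.36  0.82  1.61 -0.66  1.28  0.97]
```

View pics/w4.png

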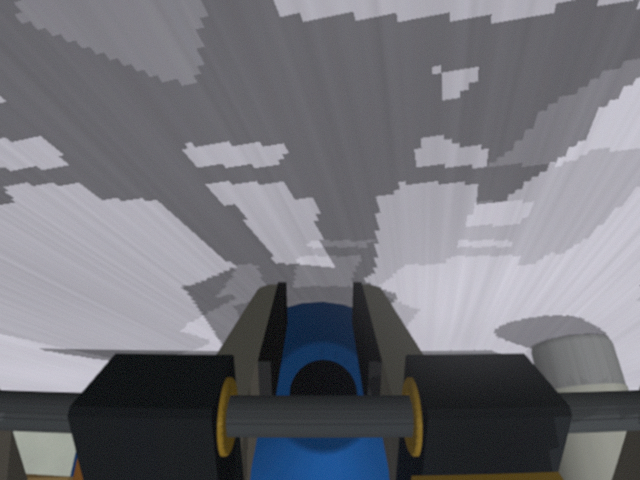

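The wrist view shows the cone nested between the fingers, bung at (325,380), centred. Easing up into contact.

>>> arm_command --increments '[[[-0.04,-0.17,0.18,0,0,0,3.0],[-0.08,-0.34,0.35,0,0,0,3.0],[-0.08,-0.34,0.35,0,0,0,3.0],[-0.08,-0.34,0.35,0,0,0,3.0]]]'

```text
t: 7.6
eef_pos: [592.2, 8.2, 26.8]
eef_rot: [0.239, 0.722, 0.576, -0.298]
force: [0.3, 1.1, -0.6]
opening: 0.325
gripper_force: 0.6
```

```bash
python3 - <<'E'
from fit import *
s=look()
y0,z0=188.9,27
Y=lambda f:(52+25)*np.sin(f)+y0*np.cos(f)
Z=lambda f:(52-25)*np.cos(f)+y0*np.sin(f)
for a,b in((0,15),(15,30),(30,45),(45,60)):
    for k in range(a+3,b+1,3):
        f,g=np.radians(k),np.radians(a);d=(Y(f)-Y(g))*n/10
        print(k,[*d.round(2),round((Z(f)-Z(g))/10,2),*((f-g)*e).round(3),0,3.0])
E
```

```text
t 7.6 tcp fence -1.3333704448757686 190.13491095086013 26.81488542417267 F [ 0.31742465  1.12366811 -0.64318086] q [ 0.36  0.82  1.62 -0.66  1.28  0.97]
3 [np.float64(0.08), np.float64(0.37), np.float64(0.98), np.float64(0.051), np.float64(-0.012), 0, 3.0]
6 [np.float64(0.16), np.float64(0.68), np.float64(1.96), np.float64(0.102), np.float64(-0.023), 0, 3.0]
9 [np.float64(0.22), np.float64(0.95), np.float64(2.92), np.float64(0.153), np.float64(-0.035), 0, 3.0]
12 [np.float64(0.26), np.float64(1.16), np.float64(3.87), np.float64(0.204), np.float64(-0.047), 0, 3.0]
15 [np.float64(0.3), np.float64(1.32), np.float64(4.8), np.float64(0.255), np.float64(-0.058), 0, 3.0]
18 [np.float64(0.02), np.float64(0.1), np.float64(0.91), np.float64(0.051), np.float64(-0.012), 0, 3.0]
21 [np.float64(0.03), np.float64(0.15), np.float64(1.79), np.float64(0.102), np.float64(-0.023), 0, 3.0]
24 [np.float64(0.03), np.float64(0.15), np.float64(2.65), np.float64(0.153), np.float64(-0.035), 0, 3.0]
27 [np.float64(0.02), np.float64(0.09), np.float64(3.48), np.float64(0.204), np.float64(-0.047), 0, 3.0]
30 [np.f
[... 462 characters left out ...]
.float64(2.86), np.float64(0.204), np.float64(-0.047), 0, 3.0]
45 [np.float64(-0.31), np.float64(-1.37), np.float64(3.48), np.float64(0.255), np.float64(-0.058), 0, 3.0]
48 [np.float64(-0.1), np.float64(-0.43), np.float64(0.58), np.float64(0.051), np.float64(-0.012), 0, 3.0]
51 [np.float64(-0.21), np.float64(-0.91), np.float64(1.11), np.float64(0.102), np.float64(-0.023), 0, 3.0]
54 [np.float64(-0.33), np.float64(-1.43), np.float64(1.6), np.float64(0.153), np.float64(-0.035), 0, 3.0]
57 [np.float64(-0.46), np.float64(-2.0), np.float64(2.05), np.float64(0.204), np.float64(-0.047), 0, 3.0]
60 [np.float64(-0.6), np.float64(-2.62), np.float64(2.44), np.float64(0.255), np.float64(-0.058), 0, 3.0]
```

>>> arm_command --increments '[[[0.03,0.12,0.6,0.025,-0.006,0,3.0],[0.06,0.25,1.1,0.051,-0.012,0,3.0],[0.08,0.4,1.6,0.076,-0.017,0,3.0],[0.11,0.52,2.1,0.102,-0.023,0,3.0],[0.11,0.52,2.1,0.102,-0.023,0,3.0]]]'

```text
t: 8.1
eef_pos: [594.2, 13.8, 49.1]
eef_rot: [0.208, 0.738, 0.588, -0.258]
force: [0.4, 5.7, -4.5]
opening: 0.328
gripper_force: 3.2
```

```bash
python3 - <<'E'
from fit import *
s=look()
p,d=ctrl.read_camera("scene");cv2.imwrite("pics/s5.png",cv2.resize(p[150:350,290:490],None,fx=3,fy=3)[:,:,::-1])
E
```

```text
t 8.1 tcp fence -0.6361606147057159 195.99596761233244 49.06717906974393 F [ 0.36903174  5.70340355 -4.46483667] q [ 0.33  0.74  1.65 -0.6   1.22  0.9 ]
```

View pics/s5.png

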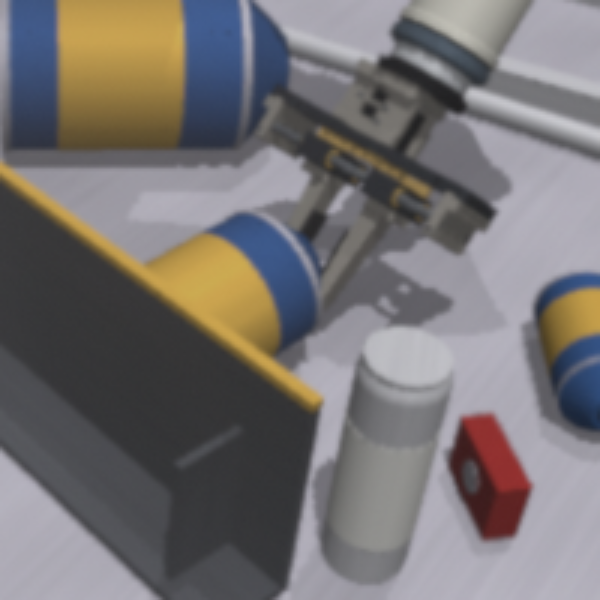

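The tin's cone end is rising between the fingers at (310,250), spray can and magnet untouched. Load is 7 N, so I'll keep going.

>>> arm_command --increments '[[[0.03,0.14,0.48,0.026,-0.006,0,3.0],[0.05,0.24,0.96,0.051,-0.012,0,3.0],[0.08,0.35,1.44,0.077,-0.017,0,3.0],[0.1,0.45,1.91,0.102,-0.023,0,3.0],[0.12,0.52,2.38,0.128,-0.029,0,3.0],[0.13,0.6,2.84,0.153,-0.035,0,3.0],[0.15,0.66,3.3,0.179,-0.041,0,3.0],[0.16,0.72,3.75,0.204,-0.047,0,3.0],[0.17,0.75,4.2,0.23,-0.053,0,3.0],[0.17,0.77,4.63,0.255,-0.058,0,3.0]]]'

```text
t: 9.15
eef_pos: [594.6, 20.8, 94.4]
eef_rot: [0.129, 0.765, 0.61, -0.162]
force: [0.3, 2.9, -2.7]
opening: 0.324
gripper_force: 1.4
```

```bash
python3 -c "
from fit import *
s=look();print(s['eef_rot'])"
```

```text
t 9.15 tcp fence -1.7584617706075107 202.91183790085418 94.35254800824045 F [ 0.30240621  2.89185649 -2.65125304] q [ 0.24  0.57  1.71 -0.42  1.1   0.7 ]
[ 0.1288971   0.76474821  0.61020281 -0.16185875]
```

>>> arm_command --increments '[[[0,-0.02,0.43,0.026,-0.006,0,3.0],[0,-0.04,0.86,0.051,-0.012,0,3.0],[-0.01,-0.07,1.28,0.077,-0.017,0,3.0],[-0.02,-0.11,1.69,0.102,-0.023,0,3.0],[-0.04,-0.17,2.1,0.128,-0.029,0,3.0],[-0.05,-0.24,2.5,0.153,-0.035,0,3.0],[-0.07,-0.32,2.9,0.179,-0.041,0,3.0],[-0.09,-0.41,3.27,0.204,-0.047,0,3.0],[-0.12,-0.52,3.64,0.23,-0.053,0,3.0],[-0.14,-0.64,4.0,0.255,-0.058,0,3.0],[-0.17,-0.78,4.35,0.281,-0.064,0,3.0],[-0.21,-0.93,4.7,0.306,-0.07,0,3.0]]]'

```text
t: 10.35
eef_pos: [592.6, 11.5, 141.3]
eef_rot: [0.032, 0.781, 0.623, -0.04]
force: [-0.3, 1.4, -0.9]
opening: 0.324
gripper_force: 0.9
```

```bash
python3 - <<'E'
from fit import *
s=look()
p,d=ctrl.read_camera("scene");cv2.imwrite("pics/s6.png",cv2.resize(p[130:330,290:490],None,fx=3,fy=3)[:,:,::-1])
E
```

```text
t 10.35 tcp fence -1.625966305169861 193.4266399827497 141.32174627933733 F [-0.33737797  1.38718057 -0.85788237] q [ 0.07  0.42  1.76 -0.12  0.99  0.36]
```

View pics/s6.png

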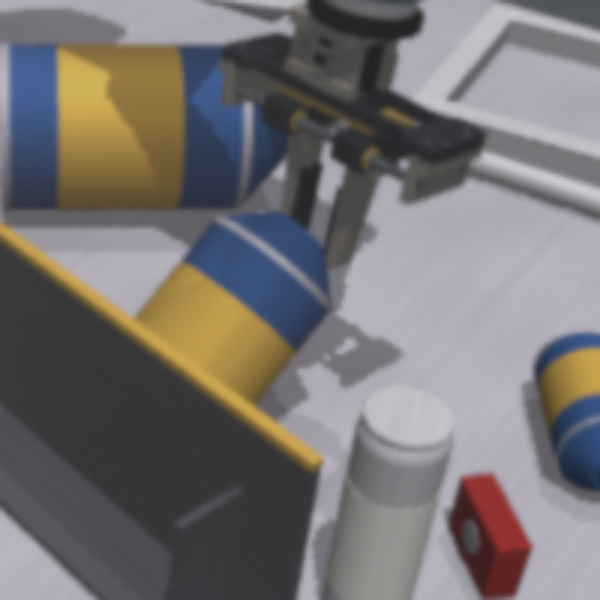

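The tin is at about 39°, tool nearly vertical and load falling (1.6 N).

>>> arm_command --increments '[[[-0.04,-0.17,0.33,0.026,-0.006,0,3.0],[-0.08,-0.34,0.66,0.051,-0.012,0,3.0],[-0.12,-0.53,0.97,0.077,-0.017,0,3.0],[-0.17,-0.73,1.28,0.102,-0.023,0,3.0],[-0.22,-0.95,1.57,0.128,-0.029,0,3.0],[-0.27,-1.17,1.86,0.153,-0.035,0,3.0],[-0.32,-1.41,2.13,0.179,-0.041,0,3.0],[-0.38,-1.66,2.39,0.204,-0.047,0,3.0],[-0.44,-1.92,2.64,0.23,-0.053,0,3.0],[-0.5,-2.18,2.88,0.255,-0.058,0,3.0]]]'

```text
t: 11.4
eef_pos: [587.5, -10.3, 170.0]
eef_rot: [-0.049, 0.779, 0.622, 0.062]
force: [0.7, 1.7, -0.3]
opening: 0.33
gripper_force: 0.6
```

```bash
python3 -c "
from fit import *
s=look();print(s['eef_rot'])"
```

```text
t 11.4 tcp fence -1.7702621833974845 171.03797351322373 170.01781361779348 F [ 0.6552949   1.72627089 -0.31600312] q [-0.11  0.35  1.79  0.19  0.98  0.01]
[-0.04920013  0.77921345  0.62176627  0.06174505]
```

>>> arm_command --increments '[[[-0.05,-0.2,0.18,0.02,-0.005,0,3.0],[-0.09,-0.4,0.35,0.04,-0.009,0,3.0],[-0.14,-0.6,0.5,0.06,-0.014,0,3.0],[-0.18,-0.8,0.65,0.08,-0.018,0,3.0],[-0.23,-1.0,0.8,0.1,-0.023,0,3.0],[-0.27,-1.2,0.92,0.12,-0.027,0,3.0],[-0.32,-1.4,1.04,0.14,-0.032,0,3.0],[-0.36,-1.6,1.14,0.16,-0.036,0,3.0],[-0.41,-1.8,1.22,0.17,-0.039,0,3.0],[-0.46,-2.0,1.3,0.18,-0.041,0,3.0],[-0.51,-2.24,1.35,0.19,-0.043,0,3.0],[-0.51,-2.24,1.35,0.19,-0.043,0,3.0]]]'

```text
t: 12.6
eef_pos: [583.0, -32.7, 183.7]
eef_rot: [-0.109, 0.77, 0.614, 0.137]
force: [0.6, 2.6, 3.9]
opening: 0.328
gripper_force: 1.9
```

```bash
python3 - <<'E'
from fit import *
s=look()
p,d=ctrl.read_camera("scene");cv2.imwrite("pics/s7.png",cv2.resize(p[130:330,290:490],None,fx=3,fy=3)[:,:,::-1])
E
```

```text
t 12.6 tcp fence -1.240748089489209 148.18390746259763 183.70128092212568 F [0.58367028 2.60311389 3.91406472] q [-0.26  0.35  1.8   0.41  1.04 -0.26]
```

View pics/s7.png

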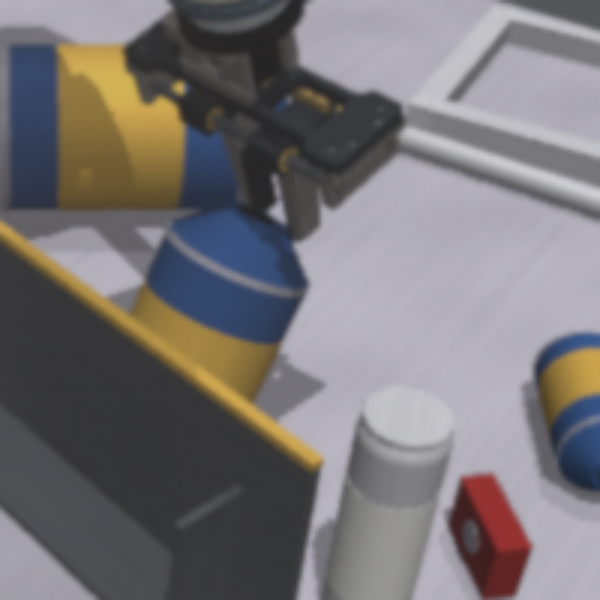

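The tin is at about 66°, still following the fingers. I'll push level towards the fence, slightly upwards, with no more turning.

>>> arm_command --increments '[[[-0.02,-0.1,0.3,0,0,0,3.0],[-0.07,-0.3,0.5,0,0,0,3.0],[-0.11,-0.5,0.6,0,0,0,3.0],[-0.16,-0.7,0.7,0,0,0,3.0],[-0.2,-0.9,0.8,0,0,0,3.0],[-0.25,-1.1,0.85,0,0,0,3.0],[-0.3,-1.3,0.9,0,0,0,3.0],[-0.34,-1.5,0.95,0,0,0,3.0],[-0.39,-1.7,1.0,0,0,0,3.0],[-0.39,-1.7,1.0,0,0,0,3.0]]]'

```text
t: 13.65
eef_pos: [578.7, -49.9, 193.3]
eef_rot: [-0.109, 0.77, 0.614, 0.137]
force: [0.0, -0.5, -0.6]
opening: 0.325
gripper_force: 0.1
```

```bash
python3 - <<'E'
from fit import *
np.set_printoptions(precision=1,suppress=True)
s=look()
for c in("top","scene"):
    p,d=ctrl.read_camera(c);cv2.imwrite(f"pics/{c}8.png",p[:,:,::-1])
    Y,B,_=masks(p);m=np.ones(Y.shape,bool)
    T=cloud(c,d,Y|B);r=T[:,:2]-F;T=np.c_[r@e,r@n,T[:,2]];T=T[(abs(T[:,0])<70)&(T[:,1]>4)&(T[:,1]<180)]
    print(c,len(T))
    for z in range(20,200,20):
        q=T[abs(T[:,2]-z)<10]
        if len(q)>15:print(z,len(q),np.percentile(q[:,0],[2,98]),np.percentile(q[:,1],[2,98]))
E
```

```text
t 13.65 tcp fence -1.5430161258391841 130.51183480665074 193.3249493975887 F [ 0.  -0.5 -0.6] q [-0.3  0.3  1.8  0.4  1.1 -0.3]
top 95
100 32 [-19.3  20.5] [21.1 28.6]
120 46 [-19.  16.] [25.  33.6]
scene 1680
100 94 [42.8 50.8] [52.5 87.3]
120 204 [-22.   50.6] [33.1 86.8]
140 374 [-18.4  50.4] [32.5 90.2]
160 364 [-20.2  47.9] [ 39.9 110.8]
180 580 [-25.6  37. ] [ 52.5 109.3]
```

```bash
cat >> fit.py <<'E'
def tilt():
    p,d=ctrl.read_camera("scene");Y,B,_=masks(p)
    T=cloud("scene",d,Y|B);r=T[:,:2]-F;T=np.c_[r@e,r@n,T[:,2]];T=T[(abs(T[:,0])<75)&(T[:,1]>8)&(T[:,1]<180)&(T[:,2]<183)&(T[:,2]>60)]
    def res(q):  # x, y of base, elevation, lateral lean ; base centre height 52cos(phi)
        a=np.array([np.sin(q[3]),np.cos(q[2])*np.cos(q[3]),np.sin(q[2])*np.cos(q[3])])
        rel=T-[q[0],q[1],52*abs(np.cos(q[2]))];s=rel@a;r=np.linalg.norm(rel-s[:,None]*a,axis=1)
        return np.where(s<150,r-52,np.where(s>178,s-180,(r-52+(s-150))/1.414))
    for f0 in(1.2,1.5):
        k=least_squares(res,[0,50,f0,0],loss='soft_l1',f_scale=2);print("x,y,phi,lean",k.x.round(3),"med",np.median(abs(k.fun)),len(T))
E
python3 -c "
from fit import *
tilt()"
```

```text
x,y,phi,lean [-1.4300e-01  5.5066e+01  1.3000e+00 -1.8000e-02] med 0.9043295571450081 1456
x,y,phi,lean [-1.4300e-01  5.5066e+01  1.3000e+00 -1.8000e-02] med 0.9043283294599718 1456
```

>>> arm_command --increments '[[[-0.04,-0.2,0,-0.03,0.007,0,3.0],[-0.09,-0.4,0,-0.06,0.014,0,3.0],[-0.13,-0.6,0,-0.1,0.023,0,3.0],[-0.18,-0.8,0,-0.13,0.03,0,3.0],[-0.22,-1.0,0,-0.16,0.036,0,3.0],[-0.27,-1.2,0,-0.2,0.046,0,3.0],[-0.31,-1.4,0,-0.23,0.052,0,3.0],[-0.36,-1.6,0,-0.26,0.06,0,3.0],[-0.4,-1.75,0,-0.3,0.068,0,3.0],[-0.44,-1.95,0,-0.34,0.078,0,3.0],[-0.44,-1.95,0,-0.34,0.078,0,3.0]]]'

```text
t: 14.9
eef_pos: [574.5, -68.4, 193.3]
eef_rot: [-0.001, 0.781, 0.624, 0.001]
force: [-1.0, 0.2, 1.0]
opening: 0.326
gripper_force: 0.0
```

```bash
python3 -c "
from fit import *
s=look();print(s['eef_rot']);tilt()"
```

```text
t 14.9 tcp fence -1.5825734706714805 111.52087119301731 193.26232229245187 F [-0.99006121  0.18880019  0.95075975] q [-0.12  0.32  1.77  0.    1.05  0.1 ]
[-9.18309860e-04  7.81356413e-01  6.24083966e-01  7.18107751e-04]
x,y,phi,lean [ 2.1800e-01  5.1668e+01  1.5710e+00 -3.0000e-02] med 0.8642587029505594 1070
x,y,phi,lean [ 1.2300e-01  5.1914e+01  1.5710e+00 -2.9000e-02] med 0.8339588038387692 1070
```

Upright. Retreat and verify.

>>> arm_command --increments '[[[0.2,1.0,0.5,0,0,0,3.0],[1,4.5,3,0,0,0,3.0],[2,9,8,0,0,0,3.0],[3.5,16,12,0,0,0,3.0],[3.5,20,14,0,0,0,3.0],[3.5,20,14,0,0,0,3.0],[3.5,20,14,0,0,0,3.0],[3.5,20,14,0,0,0,3.0],[3.5,20,14,0,0,0,3.0],[3.5,20,14,0,0,0,3.0]]]'

```text
t: 15.95
eef_pos: [608.8, 129.8, 332.3]
eef_rot: [-0.002, 0.782, 0.623, 0.0]
force: [-0.2, -0.6, 0.1]
opening: 0.328
gripper_force: 0.0
```

```bash
python3 - <<'E'
from fit import *
np.set_printoptions(precision=1,suppress=True)
s=look();tilt()
p,d=ctrl.read_camera("top")
m=np.zeros(d.shape,bool);m[120:310,230:400]=1
T=cloud("top",d,m);r=T[:,:2]-F;T=np.c_[r@e,r@n,T[:,2]]
t=T[(T[:,2]>174)&(T[:,2]<186)&(abs(T[:,0])<60)&(T[:,1]>5)];print("flat top",len(t),t.mean(0),t.min(0),t.max(0))
f=T[(abs(T[:,2]-163)<4)&(abs(T[:,0])>60)&(abs(T[:,0])<170)&(abs(T[:,1])<15)];print("fence top y",np.percentile(f[:,1],[1,50,99]))
for nm,(a,b,c,g) in dict(spray=(100,160,320,356),ham=(175,300,395,450),mag=(100,140,280,316)).items():
    m=np.zeros(d.shape,bool);m[a:b,c:g]=1;Q=cloud("top",d,m);Q=Q[Q[:,2]>12];print(nm,Q.min(0),Q.max(0),np.median(Q,0))
sc,_=ctrl.read_camera("scene")
cv2.imwrite("pics/end.png",np.hstack([cv2.resize(sc[150:350,300:500],(400,400)),cv2.resize(p[90:290,200:400],(400,400))])[:,:,::-1])
E
```

```text
t 15.95 tcp fence -12.116782107070414 312.3199979705759 332.32251138146904 F [-0.2 -0.6  0.1] q [0.2 0.3 1.5 0.  1.4 0.4]
x,y,phi,lean [ 0.2 51.9  1.6 -0. ] med 0.8541636290064465 1057
x,y,phi,lean [ 0.1 51.8  1.6 -0. ] med 0.8569950018310416 1057
flat top 583 [ -3.2  51.3 178.6] [-31.   24.4 174. ] [ 24.7  79.5 184.2]
fence top y [-8.7 -4.1  0.4]
spray [ 717.8 -189.1   12.1] [ 773.  -133.2  174.3] [ 730.7 -159.   157.3]
ham [ 393.6 -426.5   12.1] [ 653.8 -325.1   31.8] [ 549.2 -357.8   23.1]
mag [ 755.7 -102.8   12.7] [821.2 -39.3  53.1] [783.8 -72.3  48. ]
```

View pics/end.png

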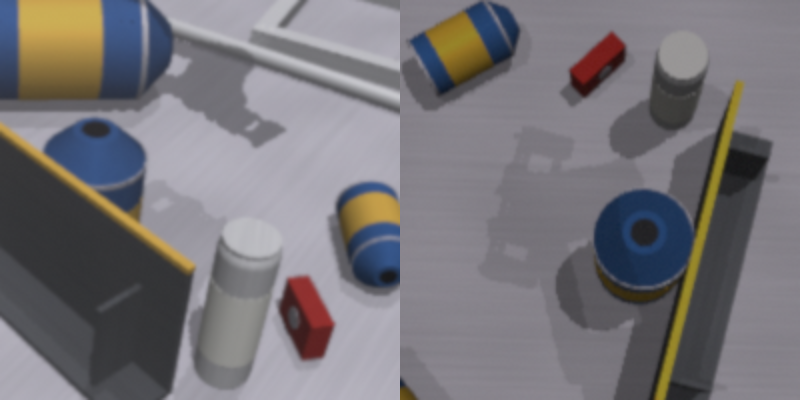

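The last view shows the tin upright with its bung up, at (95,130) and (645,232), its side against the fence. The axis is 51–52 mm from the face, and the spray can, magnet and hammer haven't moved. Handing in.

```bash
python3 -c "
from cell import ctrl
print(ctrl.finish_job())"
```

```text
the job is handed in; nothing more can be done
None
```

The job is handed in: the middle-sized tin was slid until its base butted the fence, then raised and released, and it stands upright with its side against the fence (axis measured 51–52 mm from the face). The highest force reading was 22 N, it took about 16 s, and the spray can, magnet block and hammer have not moved; the hand-in call returned no verdict.

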